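Plug two tubes with the plugs that fit

ROBOT

A 6-joint arm with a two-finger parallel gripper is mounted at the origin on the work surface; the furniture and walls round the work are solid. World frame = base frame: x ahead of the robot, y to its left, z up, the work surface at z = 0. Lengths are in m, angles in rad, forces in N, time in s.
With the tool pointing down it reaches from about 0.375 to 0.975 m from the base axis. Payload 3.8 kg.
Tool frame: the origin (TCP) lies midway between the tips of the shut fingers; the grasp point (between the pads) lies 19 mm behind it; z points along the fingers, y is the line along which they close (so a half turn about z gives the same grasp; the last joint's range is limited). The gripper opens to 88 mm and grips with 3 to 60 N. Pads are 18 mm wide; open, the fingers measure 123 mm over their backs; the gripper's body (75 mm by 187 mm) begins 45 mm behind the grasp point.
Start: joints at [1.286, 0.264, 1.604, -0, 1.274, -0.037], TCP at [0.166, 0.654, 0.239] pointing down, gripper open.
Joint ranges: [-2.63, 2.63], [-0.94, 2.18], [0.31, 2.57], [-1.31, 4.45], [0, 2.66], [-2.55, 2.55]. Speed limits (rad/s): [2.57, 2.57, 3.14, 3.14, 3.14, 3.14].

INTERFACE

Orientations are given as a rotation vector (axis times angle).
In Python, from cell import manip, inverse_kinematics, cams, order gives the robot as it stands. Calls block until the motion is done:
- manip.move_pose(position, orientation): joint-space move of the TCP to a pose.
- manip.move_linear(position, rate=0.15, rot=None): straight line of the TCP; rot=None keeps the orientation; rate is the mean speed in m/s.
- manip.set_joints(angles): joint-space move.
- manip.set_gripper(opening, force=None): finger opening in m; force is the grip in N (None keeps the last); returns when the fingers have stopped.
- manip.dwell(seconds).
- inverse_kinematics(position, orientation): joint angles nearest the present ones, or None.
- manip.state(): the state.
- cams.capture(name): name is "side" or "top"; returns a dict with "image" (420x560x3 uint8, blue, green, red), "z_map" (420x560 float32, m along the optical axis (not along the pixel's ray), 0 where there is no reading), "intrinsics" (3x3 intrinsics, pixels), "position" and "orientation" of the camera in the world. Camera axes: x right, y down, z forward; pixel columns grow to the right and rows downward; lengths in m; the calibration is good to about 2 mm. A picture is of the moment at which its call begins.
A pose or a line that the arm cannot do raises manip.IKError and nothing moves.
- order.close_job(): hands the job in; it is judged then, once.
The state is a dict: "clock": time; "joint_pos": joint angles; "joint_velocities": joint speeds; "tau": joint torques, N m; "tool_pos": TCP position; "tcp_rot": TCP orientation; "contact_force": force on the tool from outside, world axes, zero at the start; "moment": the same for the moment, N m; "gripper_width": finger opening in m; "grasp_force": force on a finger pad.
Only numpy, scipy, OpenCV 4.12 (cv2) and the standard library are available. Lean on these libraries where they do the work, as an engineer would, in place of code of your own. Each camera call takes 0.05 s, during which the arm holds its last target. There are 200 camera calls.

TASK

The two upright steel tubes have slightly different bores. Close each one with the black push-in plug that fits it: the smaller plug in the narrower tube, the larger plug in the wider tube, each pushed in from above with its flange down on the rim, then let go.

Things in the scene. Friction and masses are not known exactly. Their poses are not given: they have to be found in the camera images.
- small_plug_centre (a point): Smaller of two alike black rubber plugs, loose, upright on the table, 60 mm tall, about 60 g. Point: on its axis, 30 mm above its foot; z up the axis. From below: tapered shank 28 mm long, 25 mm across at the foot, 37 at the top; flange 47 mm across, 6 thick; round grip knob 24 mm across, 26 tall (4 to 30 mm above this point). Take it by the knob from above, at any yaw.
- large_plug_centre (a point): Larger black plug, same form, heights and 24 mm knob, standing the same way. Point: on its axis, 30 mm above its foot, 30 mm below its top; z up the axis. Shank 33 mm across at the foot, 45 at the top; flange 55 mm across. It jams half-way in the narrow tube. Which plug stands left or right changes.
- narrow_tube_mouth (a point): Centre of the open top of the narrower upright steel tube, at rim height, 95 mm above the table; z up. Bore 40 mm, 45 mm across outside, open 65 mm deep; fixed in an 84 x 84 x 26 mm wooden block screwed to the table. With its plug home, the flange rests on the rim and the plug's centre is 2 mm above this point.
- wide_tube_mouth (a point): Centre of the open top of the wider upright steel tube, at rim height, 95 mm above the table; z up. Bore 48 mm, 53 mm across outside, open 65 mm deep; fixed in a wooden block like the other's. Which tube stands left or right changes. With its plug home, the plug's centre is 2 mm above this point.

How it is judged:
At the end, for the whole second after the job is handed in: The small plug sits in the narrow tube and the large plug in the wide tube, each upright within 10 degrees, on the tube's axis within 10 mm, its flange down on the rim to within 5 mm (horizontal distance between small_plug_centre and narrow_tube_mouth below 0.01 m and z of small_plug_centre in the frame of narrow_tube_mouth between -0.004 and 0.007 m and angle between each of small_plug_centre, large_plug_centre's own z axis and vertical below 0.175 rad and horizontal distance between large_plug_centre and wide_tube_mouth below 0.01 m and z of large_plug_centre in the frame of wide_tube_mouth between -0.004 and 0.007 m); the robot touches nothing.
It also fails if it takes over 54 s, if anything falls off the work surface, if the arm or the gripper's body presses on something with over 40 N, if the wrist force passes 120 N, or if a joint passes its speed limit or range.

## Working session

There is one attempt and no reset: what is moved stays moved. The work goes in short steps, each a Python script; the robot and the scene stay as the last script left them, time stands still between calls to the robot, and variables do not carry over. Pictures are saved under pics/ and viewed, at most 10 in all, crops included, and the job is handed in when it is done.

```bash
ls; mkdir -p pics
python3 - <<'E'
from cell import manip,cams
import cv2,numpy as np
for n in("side","top"):
    c=cams.capture(n); cv2.imwrite(f"pics/{n}0.png",c["image"]); np.savez(f"{n}0.npz",**c)
    print(n,c["intrinsics"],c["position"],c["orientation"])
print(manip.state())
E
```

```text
pics
side [[411.39230474   0.         275.0789191 ]
 [  0.         411.39230474 202.66279457]
 [  0.           0.           1.        ]] [ 0.32239016 -0.87855563  0.57046333] [-2.0588783   0.18005176 -0.08402718]
top [[417.57069603   0.         269.6864482 ]
 [  0.         417.57069603 202.07155861]
 [  0.           0.           1.        ]] [ 0.30684537 -0.04613022  0.95835818] [-2.12155439  2.11677614 -0.17942626]
{'clock': 0.1, 'joint_pos': array([ 1.28608662e+00,  2.64693791e-01,  1.60519801e+00, -2.93579565e-05,
        1.27367935e+00, -3.69202371e-02]), 'joint_velocities': array([ 0.00034402, -0.00189591, -0.00209471,  0.00049546,  0.00032649,
       -0.00043302]), 'tau': array([-2.56095655e-04, -5.03615677e+01, -3.58069789e+01,  7.30748009e-02,
        2.31718010e-02, -2.30237197e-05]), 'tool_pos': array([0.16540232, 0.65378437, 0.23752302]), 'tcp_rot': array([-3.88182436e-01, -3.11722520e+00,  3.07448174e-03]), 'contact_force': array([0.00972388, 0.13839231, 0.24521402]), 'moment': array([ 0.03937812, -0.03194976,  0.07019001]), 'grasp_force': 0.0, 'gripper_width': 0.08808688265335415}
```

View pics/side0.png

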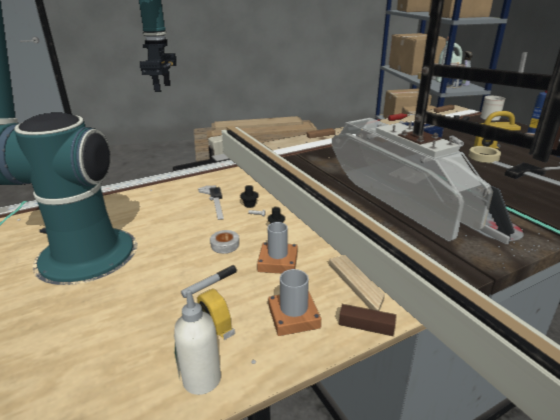

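View pics/top0.png

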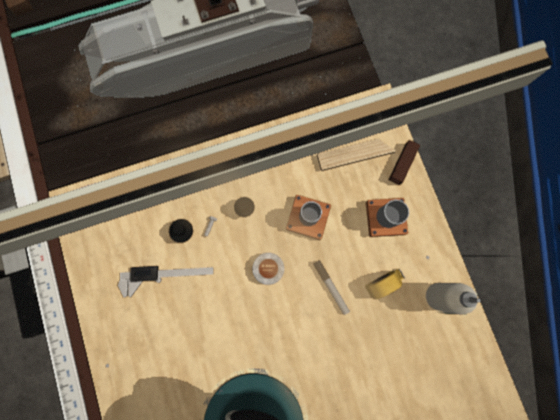

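The side view shows the plugs near (250,196) and (276,216), and the tubes at (278,240) and (293,293). In the top view the plugs are at about (180,231) and (244,207), and the tubes at (311,212) and (395,212). A long fence runs behind them.

```bash
cat > h.py <<'E'
import numpy as np,cv2
from scipy.spatial.transform import Rotation as R
def points(c):
    K=c["intrinsics"];z=c["z_map"];v,u=np.indices(z.shape)
    d=np.dstack([(u-K[0,2])/K[0,0],(v-K[1,2])/K[1,1],np.ones_like(z)])*z[...,None]
    P=d@R.from_rotvec(c["orientation"]).as_matrix().T+c["position"]; P[z==0]=np.nan; return P
def ray(c,u,v):
    K=c["intrinsics"];d=np.array([(u-K[0,2])/K[0,0],(v-K[1,2])/K[1,1],1.])
    return R.from_rotvec(c["orientation"]).as_matrix()@d
def plane(c,u,v,z):
    d=ray(c,u,v);p=c["position"];return p+d*(z-p[2])/d[2]
def tri(c1,a,c2,b):
    d1,d2=ray(c1,*a),ray(c2,*b);A=np.c_[d1,-d2]
    s=np.linalg.lstsq(A,c2["position"]-c1["position"],rcond=None)[0]
    q1=c1["position"]+s[0]*d1;q2=c2["position"]+s[1]*d2
    return (q1+q2)/2,np.linalg.norm(q1-q2)
E
python3 - <<'E'
from h import *
t=dict(np.load("top0.npz"));s=dict(np.load("side0.npz"))
P=points(t);Q=points(s)
for n,(u,v) in dict(pA=(180,231),pB=(244,207),tA=(311,212),tB=(395,212),fence=(300,145),fence2=(150,190),ring=(267,268)).items():
    w=P[v-9:v+10,u-9:u+10].reshape(-1,3); print(n,P[v,u].round(3),"zmax",np.nanmax(w[:,2]).round(3))
for n,(u,v) in dict(pA=(250,187),pB=(276,211),tA=(278,240),tB=(293,293),can=(200,300)).items(): print(n,Q[v,u].round(3))
# fence max height
m=(P[...,0]>.3)&(P[...,0]<1)&(np.abs(P[...,1])<.5)&(P[...,2]>.1)
print("high pts y/x/z:",[ (np.round(np.nanpercentile(P[m][:,i],[1,50,99]),3)) for i in range(3)])
a=cv2.resize(t["image"][185:250,160:260],None,fx=4,fy=4,interpolation=2);b=cv2.resize(t["image"][185:245,280:420],None,fx=4,fy=4,interpolation=2)
e=cv2.resize(s["image"][180:335,235:330],None,fx=3.5,fy=3.5,interpolation=2)
o=np.zeros((600,800,3),np.uint8)
a=a[:,:400];o[:260,:400]=a;o[270:270+240,:460]=b[:,:460];e=e[:600];o[:e.shape[0],465:465+e.shape[1]]=e[:,:335];cv2.imwrite("pics/crop.png",o)
E
```

```text
pA [0.409 0.161 0.059] zmax 0.066
pB [0.462 0.023 0.059] zmax 0.066
tA [ 0.455 -0.125  0.034] zmax 0.099
tB [ 0.456 -0.313  0.033] zmax 0.098
fence [ 0.588 -0.098  0.105] zmax 0.114
fence2 [0.489 0.216 0.111] zmax 0.113
ring [ 0.331 -0.027  0.027] zmax 0.032
pA [0.414 0.159 0.061]
pB [0.463 0.009 0.062]
tA [ 0.443 -0.142  0.076]
tB [ 0.439 -0.322  0.08 ]
can [ 0.272 -0.274  0.05 ]
high pts y/x/z: [array([0.409, 0.739, 0.88 ]), array([-0.477,  0.127,  0.481]), array([0.1  , 0.112, 0.21 ])]
```

View pics/crop.png

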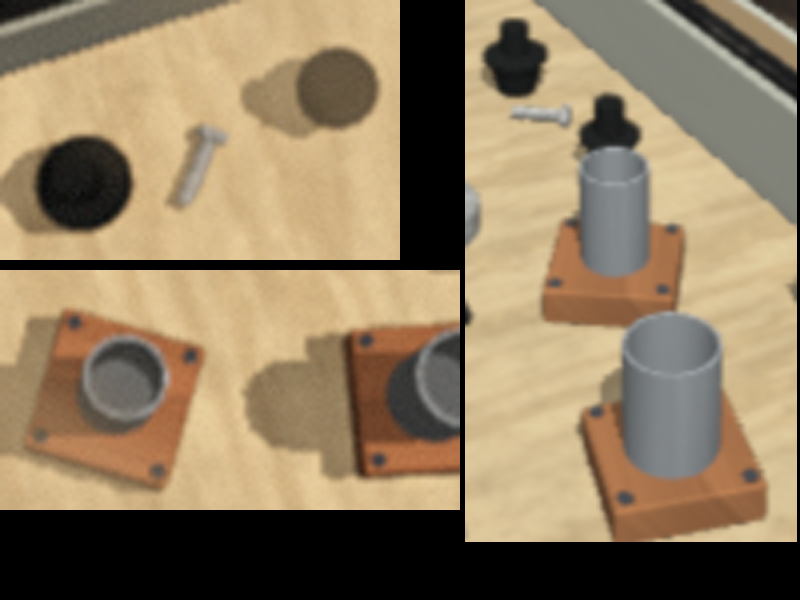

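The crop shows the larger, wider-flange black plug at left (top view about 180,231). The smaller one is at (244,207) and looks brown only because of glare. The narrow tube is on the left at (311,212), and the right-hand tube at (395,212) looks wider. Next I fit outlines and triangulate.

```bash
cat >> h.py <<'E'
def blob(mask,near):
    n,l,st,ce=cv2.connectedComponentsWithStats(mask.astype(np.uint8))
    i=1+np.argmin(np.hypot(*(ce[1:]-near).T)); m=(l==i).astype(np.uint8)
    c=max(cv2.findContours(m,0,cv2.CHAIN_APPROX_NONE)[0],key=len)
    return m,cv2.fitEllipse(c)
E
python3 - <<'E'
from h import *
t=dict(np.load("top0.npz"));s=dict(np.load("side0.npz"))
P=points(t);Q=points(s);f=t["intrinsics"][0,0]
for n,u,z0,z in(("narrow?",(311,212),.08,.095),("wide?",(395,212),.08,.095),("large?",(180,231),.024,.033),("small?",(244,207),.024,.033)):
    hm=P[...,2]>z0; hm&=P[...,2]<.104
    _,e=blob(hm,u);d=(t["position"][2]-z)
    print(n,"px",np.round(e[0],1),"axes mm",np.round((np.array(e[1])+1)*d/f*1e3,1),"pos",plane(t,*e[0],z).round(4))
# side: triangulate knob tops / rims
for n,us,zlo in(("narrow?",(278,228),.088),("wide?",(294,279),.088),("large?",(249,187),.055),("small?",(276,208),.055)):
    m=(Q[...,2]>zlo)&(Q[...,2]<zlo+.016); mm,e=blob(m,us); print(n,"side top blob",np.round(e[0],1),np.round(e[1],1),np.nanmean(Q[mm>0],0).round(4))
T=dict(n=((311,212),(277.6,227.7)),w=((395,212),(294.1,278.6)))
for k,(a,b) in T.items(): print(k,tri(t,a,s,b))
for n,(u,v) in dict(l=(180,231),s=(244,207)).items():
    w=P[v-12:v+13,u-14:u+15].reshape(-1,3);w=w[w[:,2]>.05];print(n,"knob top depth",w.mean(0).round(4),len(w))
E
```

```text
narrow? px [310.6 212.3] axes mm [45.  45.9] pos [ 0.445  -0.1192  0.095 ]
wide? px [395.2 212.3] axes mm [53.2 56.2] pos [ 0.4451 -0.2953  0.095 ]
large? px [180.4 230.7] axes mm [53.3 55.4] pos [0.4128 0.1663 0.033 ]
small? px [243.8 207. ] axes mm [45.7 46.4] pos [0.4667 0.0255 0.033 ]
narrow? side top blob [277.4 228.5] [13.2 20.2] [ 0.4447 -0.123   0.093 ]
wide? side top blob [294.  279.5] [21.4 28.8] [ 0.4447 -0.3002  0.093 ]
large? side top blob [248.9 187.2] [5.  8.1] [0.4115 0.1619 0.0595]
small? side top blob [276.  209.5] [5.6 9.1] [0.4652 0.0198 0.0598]
n (array([ 0.44579445, -0.12023199,  0.09331794]), np.float64(9.05823491611139e-05))
w (array([ 0.44625511, -0.29603581,  0.09135037]), np.float64(0.00025769112143538974))
l knob top depth [0.412  0.1651 0.0603] 102
s knob top depth [0.4662 0.0253 0.0605] 95
```

Outline diameters of 45, 53, 55 and 46 mm confirm which is which, and the heights match the text. I'll check fence clearance and IK, then grasp the small plug.

```bash
cat >> h.py <<'E'
SM,LG,NA,WI=map(np.array,((.4662,.0252),(.4122,.1655),(.4454,-.1197),(.4454,-.2957)))
n=np.array([.953,.303])
def rot(sg):
    y=sg*np.array([n[1],-n[0],0]);z=np.array([0,0,-1.]);return R.from_matrix(np.c_[np.cross(y,z),y,z]).as_rotvec()
E
python3 - <<'E'
from h import *
from cell import manip,inverse_kinematics as ik
P=points(dict(np.load("top0.npz")))
m=(P[...,2]>.09)&(P[...,2]<.13)&(P[...,0]<.8)&(P[...,0]@[[1]] if 0 else True)
F=P[m];F=F[(F[:,0]*n[0]+F[:,1]*n[1]>.46)&(F[:,1]>-.2)&(F[:,1]<.25)]
d=F[:,:2]@n
for lo in(-.2,-.1,0,.1,.2):
    k=(F[:,1]>lo)&(F[:,1]<lo+.05);print(lo,np.percentile(d[k],[1,5,50]).round(3),F[k][:,2].max().round(3))
print("obj d",SM@n,LG@n)
for sg in(1,-1):
    for p in(SM,LG,NA,WI): q=ik([*p,.2],rot(sg));print(sg,None if q is None else np.round(q,2))
E
```

```text
-0.2 [0.529 0.53  0.557] 0.113
-0.1 [0.527 0.529 0.555] 0.114
0 [0.525 0.527 0.554] 0.114
0.1 [0.524 0.526 0.562] 0.13
0.2 [0.522 0.524 0.562] 0.13
obj d 0.4519242 0.44297309999999995
1 [ 0.   -0.11  2.08  0.    1.17  1.26]
1 [ 0.33 -0.16  2.12  0.    1.18  1.59]
1 [-0.32 -0.12  2.09  0.    1.17  0.95]
1 [-0.63  0.03  1.95  0.    1.17  0.63]
-1 [ 0.   -0.11  2.08  0.    1.17 -1.88]
-1 [ 0.33 -0.16  2.12 -0.    1.18 -1.55]
-1 [-0.32 -0.12  2.09  0.    1.17 -2.2 ]
-1 [-0.63  0.03  1.95  0.    1.17 -2.51]
```

Run:
```python
from h import *
from cell import manip,cams
r=rot(1)
manip.set_gripper(.06,20)
manip.move_pose([*SM,.16],r)
manip.move_linear([*SM,.039],rate=.1)
s=manip.state();print(s["tool_pos"],s["contact_force"])
manip.set_gripper(0,25)
s=manip.state();print(s["clock"],s["gripper_width"],s["grasp_force"],s["contact_force"])
manip.move_linear([*SM,.21],rate=.2)
s=manip.state();print(s["clock"],s["gripper_width"],s["grasp_force"],s["contact_force"])
c=cams.capture("side");cv2.imwrite("pics/g1.png",cv2.resize(c["image"][80:260,180:360],None,fx=3,fy=3))
```

```text
[0.46693413 0.02519803 0.03968023] [-0.14549945  0.63148657  0.532018  ]
5.175 0.02310568718397764 25.000020963561838 [-0.18677065  0.12463928  0.47750269]
6.1833 0.023235285739145153 24.999884235294303 [-0.51588491 -1.08001516 -0.28302511]
```

View pics/g1.png

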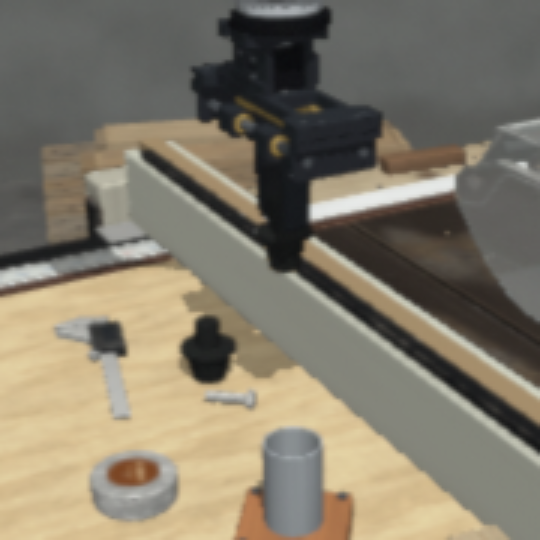

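The small plug hangs upright from the fingers at about crop (283,250). The large plug is undisturbed at (208,350). Next I insert it, stepping down under a force check.

```bash
cat >> h.py <<'E'
def insert(manip,p,home,press=15):
    manip.move_linear([*p,.21],rate=.3)
    manip.move_linear([*p,home+.022],rate=.15)
    s=manip.state();print("entry",s["tool_pos"].round(4),s["contact_force"].round(2)); f0=s["contact_force"][2]
    for z in np.arange(home+.019,home-.0075,-.003):
        manip.move_linear([*p,z],rate=.05);s=manip.state();print(s["tool_pos"].round(4),s["contact_force"].round(1))
        if s["contact_force"][2]-f0>press:break
    return s
E
python3 - <<'E'
from h import *
from cell import manip,cams
s=insert(manip,NA,.1067);print(s["clock"],s["gripper_width"])
E
```

```text
entry [ 0.446  -0.1191  0.1291] [ 0.17  0.88 -0.12]
[ 0.446  -0.1198  0.1265] [ 0.1  0.8 -0.7]
[ 0.4453 -0.1197  0.1226] [-0.  -0.1 -0.3]
[ 0.4451 -0.1196  0.1194] [-0.3  0.  -0.3]
[ 0.4451 -0.1196  0.1164] [0.  0.4 0.2]
[ 0.4452 -0.1196  0.1134] [ 0.8 -0.4 -0.2]
[ 0.4452 -0.1196  0.1104] [-1.5 -0.6 -0.6]
[ 0.4452 -0.1196  0.1074] [-1.2 -0.2 -2. ]
[ 0.446  -0.1201  0.1058] [-1.7  1.4  5.8]
[ 0.4467 -0.1199  0.1048] [-6.4  2.8 19.8]
9.8167 0.02287070277550543
```

It seated at the expected height with about 20 N. I release it and fetch the large plug.

Run:
```python
from h import *
from cell import manip,cams
r=rot(1)
manip.set_gripper(.06)
manip.move_linear([*NA,.21],rate=.2)
manip.move_pose([*LG,.16],r)
c=cams.capture("side");np.savez("side1.npz",**c);cv2.imwrite("pics/s1.png",cv2.resize(c["image"][130:340,180:360],None,fx=2.8,fy=2.8))
c=cams.capture("top");np.savez("top1.npz",**c);P=points(c)
_,e=blob((P[...,2]>.085)&(P[...,2]<.135),(311,212))
print("small plug flange",np.round(e[0],1),plane(c,*e[0],.1),np.array(e[1])*.858/417)
w=P[200:225,298:324].reshape(-1,3);w=w[w[:,2]>.115];print("knob",w.mean(0),len(w))
manip.move_linear([*LG,.039],rate=.1)
manip.set_gripper(0,25)
manip.move_linear([*LG,.21],rate=.2)
s=manip.state();print(s["clock"],s["tool_pos"],s["gripper_width"],s["grasp_force"],s["contact_force"])
```

```text
small plug flange [310.6 211.4] [ 0.44608389 -0.11878881  0.1       ] [0.04401287 0.04466114]
knob [ 0.44563413 -0.11838753  0.12696749] 117
15.4333 [0.41125098 0.16517359 0.20861233] 0.023279574049937 24.999995045145624 [ 0.42993512 -0.10148978 -1.21090389]
```

View pics/s1.png

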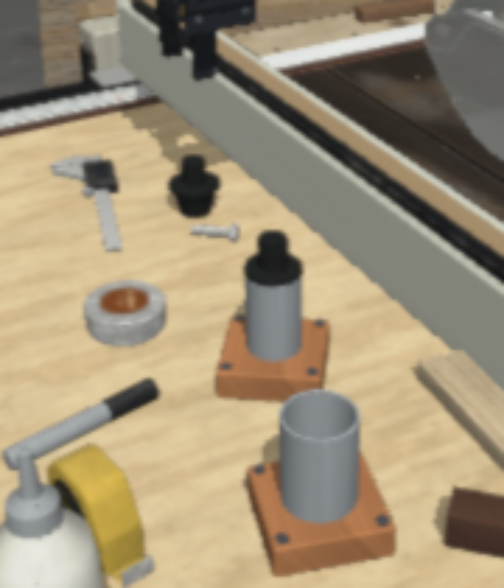

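The small plug sits flush on the narrow tube at crop (273,265). Its knob top is at 0.127 m, as expected. The large plug is now gripped, so I insert it.

Run:
```python
from h import *
from cell import manip,cams
s=insert(manip,WI,.1067)
print(s["clock"],s["gripper_width"])
if s["tool_pos"][2]<.109:
    manip.set_gripper(.06); manip.move_linear([*WI,.22],rate=.2); manip.move_pose([.45,.1,.25],rot(1))
c=cams.capture("top");P=points(c)
for n,u in(("small",(311,212)),("large",(395,212))):
    _,e=blob((P[...,2]>.085)&(P[...,2]<.135),u);v=u[1]
    w=P[v-14:v+14,u[0]-14:u[0]+14].reshape(-1,3);w=w[w[:,2]>.115]
    print(n,"flange",plane(c,*e[0],.1).round(4),"knob",w.mean(0).round(4),len(w))
c=cams.capture("side");cv2.imwrite("pics/s2.png",cv2.resize(c["image"][200:340,230:360],None,fx=4,fy=4))
s=manip.state();print(s["clock"],s["contact_force"])
```

```text
entry [ 0.4459 -0.2956  0.1293] [-0.32 -0.21 -1.03]
[ 0.4458 -0.296   0.1265] [-0.5 -0.1 -1.3]
[ 0.4453 -0.2956  0.1226] [ 0.3  0.5 -1.3]
[ 0.4452 -0.2956  0.1193] [-0.3  0.  -1.2]
[ 0.4453 -0.2956  0.1164] [-0.   0.7 -0.8]
[ 0.4455 -0.2959  0.1136] [ 0.3 -0.8 -1.1]
[ 0.4457 -0.2962  0.1108] [ 0.6 -2.7 -0.5]
[ 0.4459 -0.2966  0.1081] [ 1.7 -4.9 -0.4]
[ 0.4463 -0.2971  0.106 ] [-0.5 -7.   3.8]
[ 0.4466 -0.2971  0.1053] [-4.3 -1.6 18.7]
20.0667 0.023300924744689443
small flange [ 0.4461 -0.1188  0.1   ] knob [ 0.4456 -0.1184  0.127 ] 117
large flange [ 0.446  -0.2966  0.1   ] knob [ 0.4462 -0.2963  0.1264] 126
23.075 [ 0.48098255 -0.8324087  -0.10034793]
```

View pics/s2.png

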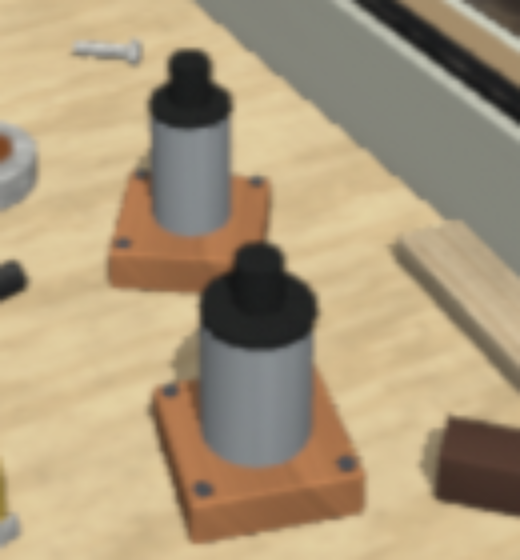

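Both flanges are flush on their rims, at crop (191,105) and (258,310). The plugs stand upright and the arm is clear.

```bash
python3 -c "
from cell import order
print(order.close_job())"
```

```text
the job is handed in; nothing more can be done
None
```

Both plugs are home in their matching tubes, flanges on the rims and released, and the job is handed in (about 23 s on the robot's clock); the hand-in did not report a verdict.

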